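Shut and bolt the tablet caddy

TASK

The dishwasher-tablet caddy on the utility-room counter has been left open. With the fingertips, ease its lid down until it is fully shut without slamming it, and only then push the slide bolt fully across over the lid. Do not shove, tip or lift the caddy, leave the bottle, jar and mug where they are, and finish clear of everything.

Things in the scene. Friction and masses are not known exactly. Their poses are not given: they have to be found in the camera images.
- caddy: White open-topped box, 200 (its x) x 240 (its y) x 110 mm high, walls 10 mm, about 2.8 kg, loose on the counter; it stays put under pushes up to about 10 N. Origin at the centre of its underside, z up. The lid is hinged along the rim of its +x side (away from the robot); the slide bolt lies on a shelf outside its -y side, its centre line at x = -50 mm, between 16 and 58 mm above the rim.
- bolt_shelf (a point): Middle of the outer edge of the white bolt shelf, on its top, 124 mm above the counter, at caddy x = -50, y = -202 mm; 60 mm wide in x. On it two dark steel guide rails (y = -125 to -175 mm, outer faces 24 mm either side of the bolt's centre line) and a strap over the bolt at y = -135 mm; their tops are 147 mm above the counter. Axes as the caddy.
- lid (a joint): Hinge of the lid, rad: 0 = flat and shut, grows as it opens upward (about 0.75 to 1.2 at the start; stop at 1.5). The hinge is stiff: the lid stays at any angle and takes about 1 to 3 N near its free edge to push down (no spring).
- lid_hinge (a point): Middle of the hinge line, at caddy x = +100 mm, y = 0, 110 mm above the counter. It turns with the lid: its x axis runs in the lid from the free edge towards the hinge, y along the hinge, z out of the lid's outer face.
- lid_edge (a point): Middle of the free edge of the pale blue lid, on its outer face, 200 mm from the hinge. The lid is 200 x 240 x 12 mm, its underside passes through the hinge line; white louvre strips stand up about 2 mm. A dark wood tab, 70 mm wide, sticks out 18 mm beyond this edge. Axes as lid_hinge.
- bolt (a joint): Travel of the slide bolt, m: 0 = fully drawn back, 0.040 = fully home against its stop, its nose then 25 mm over the shut lid with 4 mm to spare; a lid not fully down blocks it. It moves along the caddy's +y, needs about 2 to 3 N and stays where it is left. At the start 0 to 0.008.
- bolt_lug (a point): On the outer (caddy -y) face of the bolt's red upright lug, mid-width, 156 mm above the counter; push here along the caddy's +y. The lug is 36 mm wide (x), 12 mm thick (y), from 126 to 168 mm above the counter, at the outer end of a 90 mm long, 30 mm wide, 16 mm high aluminium bar. Axes as the caddy.
- soap: Bystander: green soap bottle with black cap, 64 mm across, 170 mm tall; origin at the centre of its underside. To the left (+y) of the caddy.
- mug: Bystander: blue mug, 80 mm across, 90 mm tall, with a handle; origin at the centre of its underside. To the left (+y) of the caddy, nearer the robot than the bottle.
- jar: Bystander: amber jar, 64 mm across, 85 mm tall; origin at the centre of its underside. On the bolt's side of the caddy, farther from the robot than the bolt.

How it is judged (in metres and radians):
On the way, in this order (a step that is already met when the one before it is completed fails the run):
1. the lid is fully shut (value of joint lid below 0.04 rad), for 0.2 s.
2. the bolt is fully across (value of joint bolt above 0.035 m), for 0.2 s.
At the end, for the whole second after the job is handed in: The lid is shut (within 0.04 rad), the bolt is across (at least 35 of its 40 mm), the caddy is at rest, flat on the counter and within 30 mm of where it stood, and the bottle, jar and mug are within 20 mm of where they stood (value of joint lid below 0.04 rad and value of joint bolt above 0.035 m and linear speed of caddy below 0.02 m/s and angle between caddy's own z axis and vertical below 0.05 rad and distance of caddy from where it was at the start of the episode below 0.03 m and distance of each of soap, mug, jar from where it was at the start of the episode below 0.02 m); the robot touches nothing.
It fails at once if the bolt is pushed across (beyond 14 mm) before the lid is down (value of joint bolt above 0.014 m and value of joint lid above 0.08 rad).
It fails at once if the lid is slammed (faster than 3 rad/s) (velocity of joint lid below -3 rad/s).
It fails at once if the caddy is shoved more than 30 mm (distance of caddy from where it was at the start of the episode above 0.03 m).
It fails at once if the caddy is lifted or tipped (height (world z) of caddy above 0.012 m or angle between caddy's own z axis and vertical above 0.12 rad).
It fails at once if a bystander is moved more than 20 mm, lifted or knocked over (distance of any of soap, mug, jar from where it was at the start of the episode above 0.02 m or angle between any of soap, jar, mug's own z axis and vertical above 0.3 rad).
It also fails if it takes over 42 s, if anything falls off the work surface, if the arm or the gripper's body presses on something with over 40 N, if the wrist force passes 120 N, or if a joint passes its speed limit or range.

ROBOT

A 7-joint arm with a two-finger parallel gripper is mounted at the origin on the work surface. World frame = base frame: x ahead of the robot, y to its left, z up, the work surface at z = 0. Lengths are in mm, angles in rad, forces in N, time in s.
With the tool pointing down it reaches from about 400 to 875 mm from the base axis. Payload 6.5 kg.
Tool frame: the origin (TCP) lies midway between the tips of the shut fingers; the grasp point (between the pads) lies r.grip_point_offset behind it (r.grip_point_offset is the distance from the TCP to the grasp point, in mm); z points along the fingers, y is the line along which they close (so a half turn about z gives the same grasp; the last joint's range is limited). The gripper opens to 88 mm and grips with 3 to 60 N. Pads are 18 mm wide; open, the fingers measure 123 mm over their backs; the gripper's body (75 mm by 187 mm) begins 45 mm behind the grasp point.
Start: joints at [-1.365, 0.536, -0.004, 1.538, 0.003, 1.067, -0.071], TCP at [174.498, 626.131, 238.716] pointing down, gripper open.
Joint ranges: [-2.7, 2.7], [-0.37, 2.16], [-1.27, 1.26], [0.24, 2.4], [-1.31, 4.45], [0.19, 1.91], [-2.76, 2.76]. Speed limits (rad/s): [2.39, 2.39, 3.14, 3.14, 3.14, 3.14, 3.14].

INTERFACE

Orientations are given as a unit quaternion [w, x, y, z].
In Python, from cell import r, hand, imaging, job, spotter gives the robot as it stands. Calls block until the motion is done:
- r.goto(position, orientation): joint-space move of the TCP to a pose.
- r.move_linear(position, attitude=None, v=150): straight line of the TCP; attitude=None keeps the orientation; v is the mean speed in mm/s.
- r.move_j(angles): joint-space move.
- hand.set_gripper(opening, newtons=None): finger opening in mm; newtons is the grip in N (None keeps the last); returns when the fingers have stopped.
- r.pause(seconds).
- r.inverse_kinematics(position, orientation): joint angles nearest the present ones, or None.
- r.get_obs(): the state.
- imaging.get_image(name): name is "scene" or "top"; returns (picture, depth): 420x560x3 uint8, red, green, blue; 420x560 float32, mm along the optical axis (not along the pixel's ray), 0 where there is no reading.
- imaging.camera_info(name): a dict with "mtx" (3x3 intrinsics, pixels), "extrinsics" (4x4, takes a point from world to camera coordinates). Camera axes: x right, y down, z forward; pixel columns grow to the right and rows downward; lengths in mm; the calibration is good to about 2 mm. A picture is of the moment at which its call begins. camera_info takes no time and is no camera call.
A pose or a line that the arm cannot do raises r.PlanningError and nothing moves.
- job.hand_in(): hands the job in; it is judged then, once.
Trained networks look in the newest picture that a camera, given by its name, has taken for a name from the list of things; names that differ only in an ending like _2 or _b are one class to them, and where a whole thing is asked for, a point or a joint stands for the part that bears it (a point fixed in the world has none). Each returns a list of dicts, best first, with "score" (0 to 1); they miss things now and then, are a little off and sometimes report something else, mostly with a low value. They report only what shows in the picture. A call takes as long as a camera call.
- spotter.masks_of(camera, name): "mask" (420x560 bool, what is visible of it) and "extent" ([left, top, width, height] in pixels, round what is visible of it).
The state is a dict: "time": time; "joint_pos": joint angles; "qvel": joint speeds; "joint_efforts": joint torques, N m; "tcp_pos": TCP position; "ee_rot": TCP orientation; "wrist_force": force on the tool from outside, world axes, zero at the start; "torque": the same for the moment, N m; "width": finger opening in mm; "grip_force": force on a finger pad.
Only numpy, scipy, OpenCV 4.12 (cv2) and the standard library are available. Lean on these libraries where they do the work, as an engineer would, in place of code of your own. Each camera call takes 0.05 s, during which the arm holds its last target. There are 200 camera calls.

## Working session

There is one attempt and no reset: what is moved stays moved. The work goes in short steps, each a Python script; the robot and the scene stay as the last script left them, time stands still between calls to the robot, and variables do not carry over. Pictures are saved under pics/ and viewed, at most 10 in all, crops included, and the job is handed in when it is done.

```bash
ls; mkdir -p pics; python3 - <<'E'
from cell import r, hand, imaging, job, spotter
import numpy as np, cv2
ims=[]
for n in ("scene","top"):
    p,d=imaging.get_image(n); ims.append(p); np.savez(f"{n}0.npz",p=p,d=d)
    c=imaging.camera_info(n); K=np.array(c["mtx"]);E=np.array(c["extrinsics"]); print(n,K.round(1).tolist(),E.round(3).tolist())
    for t in ("caddy","lid","bolt","bolt_lug","soap","mug","jar"):
        try:
            for m in spotter.masks_of(n,t)[:2]:
                M=m["mask"]&(d>0); v,u=np.nonzero(M); z=d[M]
                P=(np.linalg.inv(E)@np.vstack([(np.linalg.inv(K)@np.vstack([u,v,np.ones(len(u))]))*z,np.ones(len(u))]))[:3]
                print(t,round(m["score"],2),m["extent"],len(u),np.percentile(P,[2,50,98],axis=1).round().tolist())
        except Exception as e: print(t,e)
    cv2.imwrite(f"pics/{n}0.png",p[:,:,::-1])
print(r.get_obs()["time"],r.grip_point_offset)
E
```

```text
pics
scene [[469.7, 0.0, 278.2], [0.0, 469.7, 205.3], [0.0, 0.0, 1.0]] [[0.927, 0.374, -0.011, -592.936], [0.334, -0.84, -0.428, -86.822], [-0.169, 0.393, -0.904, 1320.179], [0.0, 0.0, 0.0, 1.0]]
caddy 0.94 [176.9, 124.5, 135.5, 145.8] 10815 [[442.0, -122.0, 16.0], [563.0, 28.0, 169.0], [645.0, 184.0, 283.0]]
lid 0.94 [214.3, 121.0, 96.9, 133.9] 7141 [[520.0, -47.0, 122.0], [580.0, 62.0, 213.0], [645.0, 185.0, 287.0]]
bolt 0.6 [179.4, 233.6, 28.6, 32.6] 509 [[461.0, -146.0, 133.0], [478.0, -112.0, 144.0], [492.0, -66.0, 171.0]]
bolt_lug 0.73 [177.6, 232.5, 32.8, 38.2] 549 [[459.0, -146.0, 133.0], [478.0, -110.0, 144.0], [493.0, -64.0, 171.0]]
soap 0.62 [179.4, 234.8, 27.9, 34.2] 533 [[459.0, -146.0, 129.0], [479.0, -112.0, 144.0], [492.0, -67.0, 171.0]]
mug 0.74 [242.6, 118.0, 22.5, 26.6] 244 [[414.0, 236.0, 1.0], [450.0, 289.0, 75.0], [468.0, 343.0, 94.0]]
mug 0.68 [178.1, 123.5, 133.9, 146.7] 10643 [[442.0, -122.0, 22.0], [563.0, 27.0, 170.0], [644.0, 181.0, 283.0]]
jar 0.85 [228.0, 277.8, 30.5, 36.2] 733 [[578.0, -175.0, 4.0], [608.0, -151.0, 84.0], [633.0, -118.0, 90.0]]
top [[54
[... 280 characters left out ...]
0, 284.0]]
lid 0.59 [199.4, 186.9, 127.2, 63.1] 6030 [[519.0, -44.0, 125.0], [574.0, 71.0, 221.0], [645.0, 183.0, 290.0]]
bolt 0.84 [328.3, 267.2, 45.6, 16.5] 628 [[460.0, -148.0, 123.0], [476.0, -113.0, 143.0], [493.0, -70.0, 170.0]]
bolt_lug 0.88 [329.2, 265.2, 39.4, 13.9] 574 [[460.0, -144.0, 137.0], [476.0, -111.0, 143.0], [491.0, -70.0, 170.0]]
soap 0.63 [150.5, 196.4, 33.7, 34.2] 808 [[575.0, 263.0, 29.0], [598.0, 285.0, 117.0], [632.0, 319.0, 173.0]]
mug 0.7 [149.0, 248.0, 49.6, 41.8] 1342 [[441.0, 227.0, -1.0], [481.0, 276.0, 9.0], [519.0, 322.0, 93.0]]
jar 0.89 [344.2, 204.1, 29.9, 31.1] 715 [[571.0, -170.0, 18.0], [598.0, -140.0, 84.0], [628.0, -115.0, 90.0]]
0.8 18.700000000000003
```

View pics/scene0.png

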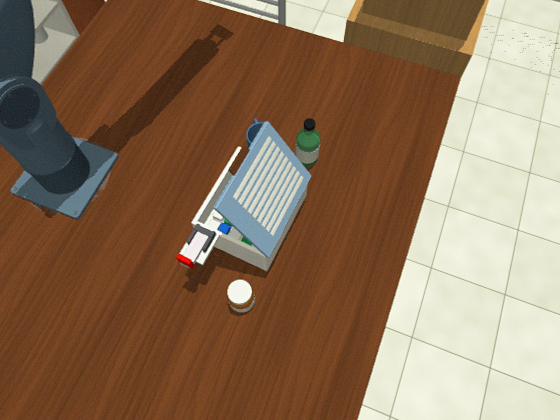

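View pics/top0.png

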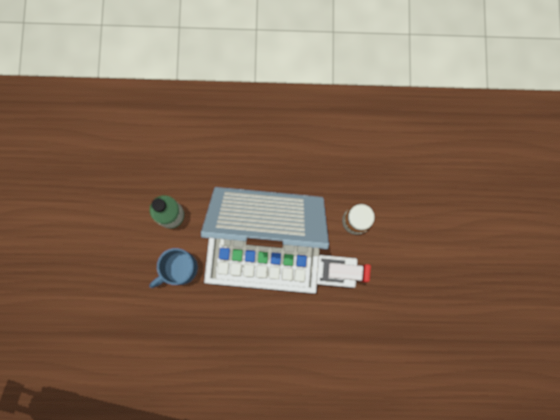

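The scene view has the lid at (212-310, 121-255), the red lug at (185,260), the jar at (240,293) and the bottle at (308,145). In the top view the lid is at (205-328, 190-245), the lug at (367,272), the jar at (360,217), the bottle at (165,212) and the mug at (176,267). Next I'll fit the geometry.

```bash
cat > geo.py <<'E'
import numpy as np, cv2
from cell import imaging, spotter
def cloud(n,M,d):
    c=imaging.camera_info(n); K=np.array(c["mtx"]);E=np.array(c["extrinsics"])
    M=M&(d>0); v,u=np.nonzero(M)
    q=np.linalg.inv(K)@np.vstack([u,v,np.ones(len(u))])*d[M]
    return (np.linalg.inv(E)@np.vstack([q,np.ones(len(u))]))[:3].T
def red(p):
    p=p.astype(int); return (p[...,0]>130)&(p[...,1]<70)&(p[...,2]<70)
E
python3 - <<'E'
from geo import *
for n in ("scene","top"):
    f=np.load(f"{n}0.npz"); p,d=f["p"],f["d"]
    imaging.get_image(n); M=spotter.masks_of(n,"lid")[0]["mask"]
    P=cloud(n,M,d); P=P[P[:,2]>118]
    ok=np.ones(len(P),bool)
    for _ in range(8):
        c=P[ok].mean(0); nv=np.linalg.svd(P[ok]-c,full_matrices=False)[2][2]; nv*=np.sign(nv[2]); ok=abs((P-c)@nv)<5
    Q=P[ok]; th=np.arctan2(np.hypot(nv[0],nv[1]),nv[2]); yaw=np.arctan2(nv[1],nv[0])
    h=np.array([-np.sin(yaw),np.cos(yaw),0]); x=np.cross(h,nv)
    (cx,cy),(w,hh),a=cv2.minAreaRect(np.c_[(Q-c)@x,(Q-c)@h].astype(np.float32))
    a_=(Q-c)@x;b_=(Q-c)@h
    print(n,"theta",th.round(3),"yaw",yaw.round(3),"rect",cx,cy,w,hh,a)
    lo,hi=np.percentile(a_,[1,99]);m=np.percentile(b_,[1,99]);print(" edge",(c+x*lo+h*m.mean()).round(1),"hinge",(c+x*hi+h*m.mean()).round(1),"size",hi-lo,m[1]-m[0],len(Q))
    R=cloud(n,red(p),d); print(" red",len(R),np.percentile(R,[2,50,98],axis=0).round(1).tolist())
    S=cloud(n,np.ones(d.shape,bool),d).reshape(-1,3)
    W=(p[d>0].min(-1)>150)&(abs(S[:,2]-110)<6)&(S[:,0]>400)&(S[:,0]<560)&(S[:,1]>-60)&(S[:,1]<220)
    if W.sum()>20:
        r=cv2.minAreaRect(S[W][:,:2].astype(np.float32)); print(" rim",W.sum(),np.percentile(S[W],[1,50,99],axis=0).round(1).tolist(),r)
        F=S[W&(S[:,0]<455)]; 
        if len(F)>20: print(" front rim",len(F),np.polyfit(F[:,1],F[:,0],1),F.min(0),F.max(0))
E
```

```text
Traceback (most recent call last):
IndexError: list index out of range
```

```bash
cat > fit.py <<'E'
from geo import *
for n in ("scene","top"):
    p,d=imaging.get_image(n); L=[]
    while not L: L=spotter.masks_of(n,"lid")
    P=cloud(n,L[0]["mask"],d); P=P[P[:,2]>118]
    ok=np.ones(len(P),bool)
    for _ in range(8):
        c=P[ok].mean(0); nv=np.linalg.svd(P[ok]-c,full_matrices=False)[2][2]; nv*=np.sign(nv[2]); ok=abs((P-c)@nv)<5
    Q=P[ok]; th=np.arctan2(np.hypot(nv[0],nv[1]),nv[2]); yaw=np.arctan2(nv[1],nv[0])
    h=np.array([-np.sin(yaw),np.cos(yaw),0]); x=np.cross(h,nv)
    a_=(Q-c)@x;b_=(Q-c)@h
    lo,hi=np.percentile(a_,[1,99]);m=np.percentile(b_,[1,99])
    print(n,"theta",th.round(3),"yaw",yaw.round(3),"edge",(c+x*lo+h*m.mean()).round(1),"hinge",(c+x*hi+h*m.mean()).round(1),"size",hi-lo,m[1]-m[0],len(Q))
    R=cloud(n,red(p),d); print(" red",len(R),np.percentile(R,[2,50,98],axis=0).round(1).tolist())
    S=cloud(n,np.ones(d.shape,bool),d)
    W=(p[d>0].min(-1)>150)&(abs(S[:,2]-110)<6)&(S[:,0]>400)&(S[:,0]<560)&(S[:,1]>-60)&(S[:,1]<220)
    F=S[W&(S[:,0]<460)]
    if len(F)>20: print(" front rim",len(F),np.polyfit(F[:,1],F[:,0],1),np.percentile(F,[1,99],axis=0).round(1).tolist())
E
python3 fit.py
```

```text
scene theta 0.944 yaw -0.073 edge [523.   74.2 292.2] hinge [645.8  65.2 122. ] size 210.10294185164938 235.5481054841665 6898
 red 83 [[396.2, -146.0, 1.2], [471.9, -140.5, 168.7], [490.2, -98.8, 172.1]]
 front rim 350 [5.15467532e-02 4.39838617e+02] [[431.6, -37.4, 106.8], [456.2, 197.0, 115.4]]
top theta 0.939 yaw -0.071 edge [522.2  73.1 292.9] hinge [646.6  64.3 122.5] size 211.0863310025577 233.9212437808822 5869
 red 73 [[457.9, -182.5, -1.6], [475.4, -141.7, 166.5], [501.3, -135.4, 171.0]]
 front rim 556 [5.03571286e-02 4.41631908e+02] [[432.9, -41.0, 105.2], [458.2, 195.9, 115.5]]
```

```bash
cat > cfg.py <<'E'
import numpy as np
from scipy.spatial.transform import Rotation as Ro
from cell import r, hand, imaging, job, spotter
psi=-0.068
H=np.array([640.,66.,110.]); C,S=np.cos(psi),np.sin(psi)
B=np.array([[C,-S,0],[S,C,0],[0,0,1]])          # caddy axes
O=H-B@[100,0,110]                                # caddy origin
W=lambda p: O+B@np.array(p,float)
def down(a):  # tool down, tool y at world angle a
    y=np.array([np.cos(a),np.sin(a),0]);z=np.array([0,0,-1.]);q=Ro.from_matrix(np.c_[np.cross(y,z),y,z]).as_quat()
    return [q[3],q[0],q[1],q[2]]
def lidp(th,s=185,n=12):  # TCP with its near corner on the lid's outer face
    return H+B@[-s*np.cos(th)+n*np.sin(th)+9,0,s*np.sin(th)+n*np.cos(th)]
F=lambda: np.array(r.get_obs()["wrist_force"])
E
python3 - <<'E'
from cfg import *
o=r.get_obs(); print(o["ee_rot"],o["time"])
for nm,p in (("lid hi",lidp(.95,n=80)),("lid0",lidp(0)),("lug",W([-50,-250,144])),("lugend",W([-50,-190,144]))):
    for k in (0,.5,1,1.5):
        q=r.inverse_kinematics(list(p),down(psi+k*np.pi)); print(nm,p.round(),k,None if q is None else np.round(q,2))
E
```

```text
[1.74428995e-05 1.35434822e-01 9.90786258e-01 1.95997631e-05] 1.1
lid hi [607.  68. 307.] 0 [-0.62  0.45  0.61  1.6  -0.28  1.18 -0.02]
lid hi [607.  68. 307.] 0.5 [-0.46  0.42  0.38  1.59 -0.16  1.16  1.46]
lid hi [607.  68. 307.] 1 [ 0.51  0.63 -1.07  1.53  0.56  1.32  2.45]
lid hi [607.  68. 307.] 1.5 [-0.78  0.52  0.87  1.61 -0.42  1.21 -1.46]
lid0 [464.  78. 122.] 0 [-0.62  0.45  0.45  2.11 -0.32  0.65 -0.03]
lid0 [464.  78. 122.] 0.5 [-0.42  0.42  0.19  2.1  -0.13  0.63  1.37]
lid0 [464.  78. 122.] 1 [-0.15  0.42 -0.13  2.08  0.09  0.64  2.73]
lid0 [464.  78. 122.] 1.5 [-0.84  0.52  0.74  2.12 -0.55  0.7  -1.37]
lug [ 473. -173.  144.] 0 [-0.49  0.66  1.02  2.04 -0.75  0.88  0.89]
lug [ 473. -173.  144.] 0.5 [-0.18  0.48  0.56  2.02 -0.37  0.74  2.11]
lug [ 473. -173.  144.] 1 [-0.53  0.71  1.09  2.04 -0.81  0.92 -2.19]
lug [ 473. -173.  144.] 1.5 [-0.38  0.57  0.84  2.03 -0.59  0.8  -0.82]
lugend [ 477. -113.  144.] 0 [-0.61  0.63  1.01  2.07 -0.72  0.85  0.76]
lugend [ 477. -113.  144.] 0.5 [-0.23  0.44  0.46  2.05 -0.29  0.71  1.92]
lugend [ 477. -113.  144.] 1 [-0.66  0.68  1.09  2.07 -0.8   0.89 -2.31]
lugend [ 477. -113.  144.] 1.5 [-0.7   0.75  1.18  2.07 -0.89  0.96 -0.66]
```

```bash
cat > lid.py <<'E'
from cfg import *
Q=down(psi+.5*np.pi)
hand.set_gripper(0)
p=r.get_obs()["tcp_pos"]; r.move_linear([p[0],p[1],380],v=250)
r.goto(list(lidp(.94,n=100)+[0,0,40]),Q)
r.move_linear(list(lidp(.94,n=32)),v=150)
f0=F(); print("f0",f0.round(1),r.get_obs()["time"])
for k,th in enumerate(np.r_[.94,np.arange(.85,-.001,-.085)]):
    r.move_linear(list(lidp(th,n=12 if th>.1 else 13)),v=50)
    f=F()-f0; print(round(th,2),f.round(1),np.round(r.get_obs()["tcp_pos"]-lidp(th),1))
    if np.linalg.norm(f)>12: print("stop"); break
print(r.get_obs()["time"])
p,d=imaging.get_image("scene"); import cv2; cv2.imwrite("pics/s1.png",cv2.resize(p[80:300,130:350,::-1],(600,600)))
E
python3 lid.py
```

```text
f0 [ 0.3  0.8 -0.1] 6.45
0.94 [-0.2 -0.5  0.2] [-0.2  0.1  0. ]
0.85 [-0.  -0.4  0. ] [-0.6  0.  -0.3]
0.76 [ 0.1 -0.9  0.1] [-0.5  0.  -0.3]
0.68 [-0.2 -1.2  1. ] [-0.5  0.  -0.3]
0.6 [-0.4 -0.9  1.1] [-0.5 -0.  -0.3]
0.51 [-0.3 -2.1 -0.4] [-0.5 -0.  -0.3]
0.43 [-0.6 -1.  -0.1] [-0.5 -0.1 -0.3]
0.34 [-0.  -0.5  0.1] [-0.4 -0.1 -0.3]
0.26 [-0.9 -0.5  0.7] [-0.4 -0.1 -0.3]
0.17 [-0.9 -0.9  0.8] [-0.4 -0.1 -0.3]
0.09 [-0.8 -0.2 -0.7] [-0.3 -0.1  0.6]
0.0 [-0.4 -0.6 -0.7] [-0.3 -0.1  0.5]
12.125
```

View pics/s1.png

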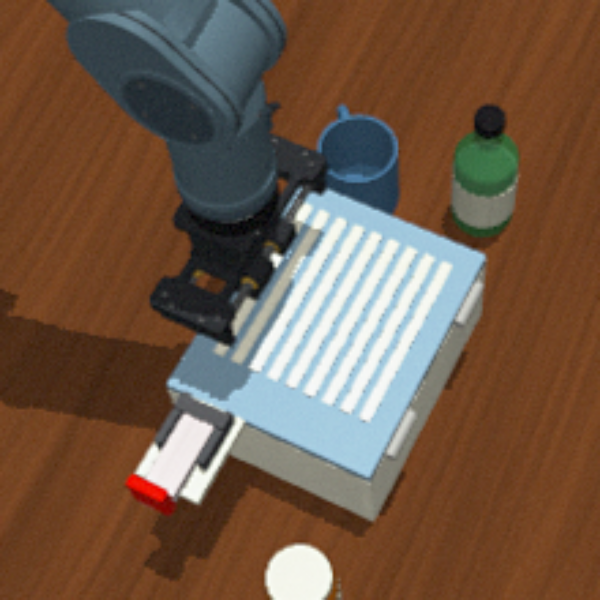

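The crop shows the lid nearly flat under the fingers, which are at (240,310). The red lug is at (150,493), still drawn back. I'll press down under force feedback to seat the lid.

```bash
cat > press.py <<'E'
from cfg import *
import cv2
f0=np.array([.3,.8,-.1]); p=np.array(r.get_obs()["tcp_pos"])
for k in range(1,10):
    r.move_linear(list(p-[0,0,k]),v=20); r.pause(.1); f=F()-f0; print(k,(p[2]-k).round(1),f.round(1),r.get_obs()["tcp_pos"][2].round(1))
    if f[2]>7: break
r.pause(.3); p=r.get_obs()["tcp_pos"]
r.move_linear([p[0],p[1],260],v=200)
r.goto(list(W([-50,-265,220])),down(psi))
print(r.get_obs()["time"])
for n in ("top","scene"):
    p,d=imaging.get_image(n); cv2.imwrite(f"pics/{n}2.png",p[:,:,::-1])
    from geo import cloud,red
    P=cloud(n,np.ones(d.shape,bool),d); L=(P-O)@B; col=p[d>0].astype(int)
    m=(abs(L[:,0])<85)&(abs(L[:,1])<105)&(col[:,2]>col[:,0]+20)&(L[:,2]>100)
    print(n,m.sum(),"lid plane z=a*x+c",np.linalg.lstsq(np.c_[L[m][:,:2],np.ones(m.sum())],L[m][:,2],rcond=None)[0].round(4))
    R=(cloud(n,red(p),d)-O)@B; R=R[R[:,2]>100]; print("lug",len(R),np.percentile(R,[3,50,97],axis=0).round(1).tolist())
E
python3 press.py
```

```text
1 121.5 [-3.5 -1.  13.8] 122.3
14.7167
top 3000 lid plane z=a*x+c [ 2.70000e-03 -0.00000e+00  1.22562e+02]
lug 64 [[-67.9, -224.6, 155.3], [-50.0, -216.4, 167.1], [-34.5, -212.7, 171.4]]
scene 2894 lid plane z=a*x+c [-1.000000e-03  7.000000e-04  1.233453e+02]
lug 33 [[-62.9, -246.0, 163.9], [-51.1, -220.9, 169.1], [-3.3, -217.4, 299.0]]
```

View pics/top2.png

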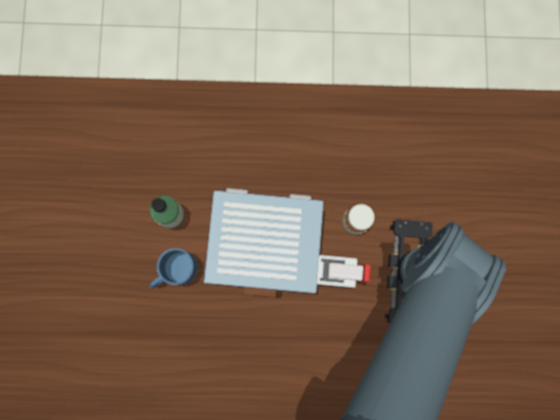

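The lid is flat, with a plane slope near 0. In the picture it spans (207-322, 192-292), the lug is at (367,272) and the gripper hangs at (395,270), outside the lug. Next I'll push the bolt.

```bash
cat > push.py <<'E'
from cfg import *
Q=down(psi); z=146
r.move_linear(list(W([-50,-262,z])),v=120); r.move_linear(list(W([-50,-243,z])),v=60)
r.pause(.2); f0=F(); y=-243; con=None
while r.get_obs()["time"]<34:
    st=2 if con is None or y-con<28 else .5
    y+=st; r.move_linear(list(W([-50,y,z])),v=40 if st>1 else 10)
    f=(F()-f0)@B
    if con is None and f[1]<-1.2: con=y
    print(y,f.round(1),con)
    if f[1]<-6.5 and con and y-con>22 or f[1]<-10: break
    if y>-180: break
r.pause(.25); print(r.get_obs()["time"],(F()-f0).round(1),((np.array(r.get_obs()["tcp_pos"])-O)@B).round(1))
E
python3 push.py
```

```text
-241 [-0.3  0.7 -0.1] None
-239 [-0.1  0.7 -0.5] None
-237 [0.2 0.4 0.7] None
-235 [-0.   0.5  0.2] None
-233 [-0.9  1.4 -0.9] None
-231 [-0.7 -1.4 -0.4] -231
-229 [-0.8 -1.6 -0.4] -231
-227 [ 0.4 -0.6 -0.6] -231
-225 [ 0.9 -0.1  0.6] -231
-223 [ 0.3 -0.6  0.6] -231
-221 [-0.  -0.3  0.7] -231
-219 [-0.3 -0.1 -0.2] -231
-217 [ 0.6 -0.7  1. ] -231
-215 [-0.3 -1.2  0.7] -231
-213 [ 0.9 -0.   1.7] -231
-211 [-0.2 -1.   0.2] -231
-209 [ 0.8 -0.5 -0.3] -231
-207 [-0.2 -0.6 -0.4] -231
-205 [ 1.1 -0.1  0.5] -231
-203 [-0.1 -0.3  0.7] -231
-202.5 [ 0.2 -0.8  0.1] -231
-202.0 [ 0.3 -1.1  0. ] -231
-201.5 [ 0.6 -1.2  0.1] -231
-201.0 [ 0.6 -0.6 -0.1] -231
-200.5 [ 1.  -2.  -0.3] -231
-200.0 [ 0.9 -1.   0.1] -231
-199.5 [ 1.4 -1.4 -0.2] -231
-199.0 [ 0.5 -0.5  0.4] -231
-198.5 [ 0.7 -1.5  0.5] -231
-198.0 [ 0.6 -0.4 -0.5] -231
-197.5 [ 0.6 -1.   0. ] -231
-197.0 [-0.  -1.8 -0.5] -231
-196.5 [ 0.2 -2.  -0.3] -231
-196.0 [ 1.  -2.   0.6] -231
-195.5 [ 0.4 -0.6 -0.2] -231
-195.0 [ 0.3 -2.  -1.2] -231
-194.5 [ 0.5 -0.9  0.3] -231
-194.0 [ 0.6 -1.  -0.6] -231
-193.5 [ 0.2 -3.4 -0.9] -231
-193.0 [-0.1 -4.8 -1.3] -231
-192.5 [ 0.4 -5.9 -2.1] -231
-192.0 [ 1.1 -7.5 -2.9] -231
27.0 [ 0.3 -6.7 -2.3] [ -50.  -193.8  146.1]
```

```bash
cat > out.py <<'E'
from cfg import *
from geo import cloud,red
import cv2
r.move_linear(list(W([-50,-262,146])),v=150); r.move_linear(list(W([-50,-275,260])),v=200)
ims=[]
for n in ("top","scene"):
    p,d=imaging.get_image(n); ims.append(p)
    P=(cloud(n,np.ones(d.shape,bool),d)-O)@B; col=p[d>0].astype(int)
    m=(abs(P[:,0])<85)&(abs(P[:,1])<85)&(col[:,2]>col[:,0]+20)&(P[:,2]>100)
    print(n,m.sum(),np.linalg.lstsq(np.c_[P[m][:,:2],np.ones(m.sum())],P[m][:,2],rcond=None)[0].round(4))
    R=(cloud(n,red(p),d)-O)@B; R=R[(R[:,2]>100)&(R[:,2]<180)]; print("lug",len(R),np.percentile(R,[3,50,97],axis=0).round(1).tolist())
print(r.get_obs()["time"])
cv2.imwrite("pics/end.png",np.hstack([cv2.resize(ims[0][170:310,130:410],(400,200)),cv2.resize(ims[1][100:310,150:360],(400,200))])[:,:,::-1])
E
python3 out.py
```

```text
top 1862 [ 1.400000e-03 -2.000000e-03  1.226948e+02]
lug 23 [[-65.3, -175.6, 157.8], [-53.0, -174.2, 166.9], [-38.5, -173.6, 170.9]]
scene 2034 [-2.400000e-03  2.600000e-03  1.234006e+02]
lug 76 [[-67.1, -183.6, 157.6], [-52.5, -178.5, 168.9], [-36.1, -172.6, 172.9]]
28.4417
```

View pics/end.png

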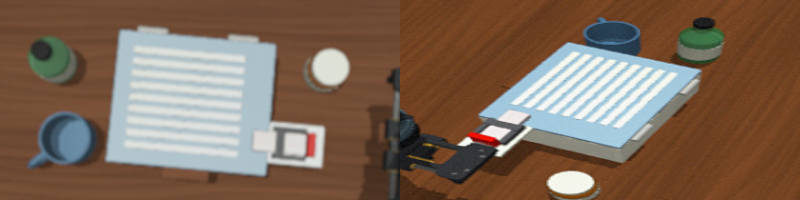

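The bolt nose lies over the lid at (265,140) and the lug sits against the strap end at (310,145), having moved about 40 mm. The lid is flat, the bystanders haven't moved, and the gripper is clear.

```bash
python3 -c "
from cell import job
print(job.hand_in())"
```

```text
the job is handed in; nothing more can be done
None
```

I shut the lid gently, pushed the bolt across to its stop (about 40 mm of travel), left the gripper clear of everything, and handed the job in at about 28 s; no verdict was returned.

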